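Hold the guard flap's hinge leaf in line on the labeller post

ROBOT

A 6-joint arm with a two-finger parallel gripper is mounted at the origin on the work surface. World frame = base frame: x ahead of the robot, y to its left, z up, the work surface at z = 0. Lengths are in m, angles in rad, forces in N, time in s.
With the tool pointing down it reaches from about 0.35 to 1 m from the base axis. Payload 7.1 kg.
Tool frame: the origin (TCP) lies midway between the tips of the shut fingers; the grasp point (between the pads) lies 19 mm behind it (ctrl.grip_depth is the distance from the TCP to the grasp point, in m); z points along the fingers, y is the line along which they close (so a half turn about z gives the same grasp; the last joint's range is limited). The gripper opens to 85 mm and grips with 20 to 120 N. Pads are 22 mm wide; open, the fingers measure 114 mm over their backs; the gripper's body (76 mm by 85 mm) begins 54 mm behind the grasp point. The pads swing forward as they close: fully open they stand 13 mm farther back than shut.
Start: joints at [-1.249, 0.423, 1.63, -0, 1.089, -0.019], TCP at [0.209, -0.589, 0.231] pointing down, gripper open.
Joint ranges: [-3, 3], [-0.9, 2.11], [0.09, 2.58], [-1.31, 4.45], [0.11, 2.69], [-2.54, 2.54]. Speed limits (rad/s): [2.39, 2.39, 3.01, 3.14, 3.14, 3.14].

INTERFACE

Orientations are given as a unit quaternion [x, y, z, w].
In Python, from workcell import ctrl, get_image, calibration, search_frame gives the robot as it stands.
- The arm moves only by the tool apply_moves, never from a script. Its argument "deltas" is one flat list of numbers, 7 for each row, row after row: the shift along the tool's x, y, z in cm, then the turn, a rotation vector about the tool's x, y, z in degrees, then the opening, from 0 (shut) to 1 (fully open). A call has 1 to 20 rows; each row is the pose to reach, as a shift and turn from the pose commanded when the call began, along the tool's axes at that moment; what a row does not reach only later rows make up. A row lasts 1/12 s, in which the tool goes at most 41.7 mm and 7.16 degrees, less where a joint would pass 70% of its speed; a pose out of reach is approached as far as the arm can. A call with a gripper value outside its range is refused whole. The fingers move at their own pace and stop on an object; the grip force is fixed at half the most. Time passes only in rows, so rows that repeat a pose let the fingers close. It gives the time, the measured TCP pose, the force, the opening and the grip force at its end, in the units of the state.
- ctrl.observe(): the state, without advancing time (a new reading comes with each control period).
- get_image(name): name is "side" or "top"; returns the picture (480x640x3 uint8, red, green, blue); there is no depth.
- calibration(name): a dict with "vertical_fov" (degrees; the focal length in pixels is half the picture's height over the tangent of half this angle, whatever the lens; pixels are square), "cx", "cy" (the principal point, pixels), "k1" (the pictures are not rectified: a ray, as slopes to the right and down, at radius r is drawn at 1 + k1 r^2 times it, then the intrinsics apply), "T" (4x4, takes a point from camera to world coordinates). Camera axes: x right, y down, z forward; pixel columns grow to the right and rows downward; lengths in m; the calibration is good to about 2 mm. A picture is of the moment at which its call begins. calibration takes no time and is no camera call.
- ctrl.finish_job(): hands the job in; it is judged then, once.
Trained networks look in the newest picture that a camera, given by its name, has taken for a name from the list of things; names that differ only in an ending like _2 or _b are one class to them, and where a whole thing is asked for, a point or a joint stands for the part that bears it (a point fixed in the world has none). Each returns a list of dicts, best first, with "score" (0 to 1); they miss things now and then, are a little off and sometimes report something else, mostly with a low value. They report only what shows in the picture. A call takes as long as a camera call. They do not tell look-alikes from the thing itself.
- search_frame(query, camera): "location" ([x, y, z] in m, in world coordinates, good to about 4 mm: the middle of the surface that is visible of it).
The state is a dict: "time": time; "joints": joint angles; "dq": joint speeds; "joint_torque": joint torques, N m; "tcp_pos": TCP position; "orientation": TCP orientation; "force": force on the tool from outside, world axes, zero at the start; "torque": the same for the moment, N m; "width": finger opening in m; "finger_force": force on a finger pad.
Only numpy, scipy, OpenCV 4.12 (cv2) and the standard library are available. Lean on these libraries where they do the work, as an engineer would, in place of code of your own. Each camera call takes 0.05 s, during which the arm holds its last target. There are 200 camera calls.

TASK

The guard flap of the labelling machine is to be hung back on its hinge post. Pull the hinge pin out of the post's two fixed knuckles and lay it in the aluminium parts tray; then take the flap by its black grip, bring its knuckle in between the two fixed knuckles so that the holes line up for the pin, and keep holding it there, level, still and carried by the gripper alone, not resting against the post. Finish while holding it so; don't knock over the bottles.

Things in the scene. Friction and masses are not known exactly. Their poses are not given: they have to be found in the camera images.
- jamb: fixed hinge post: grey block 44 (x) x 82 (y) x 60 high, front face at x = +22. Two steel knuckles (tubes 28 outer, 14 bore; lugs behind to x = 40, z = 88) stand on a level axis along y at x = 0, z = 75, over y = -41..-19 and 19..41; the 38 gap between is open. Place and yaw vary. Origin: on the bench below mid axis; x points from the knuckles into the block, z up (mm)
- jamb_axis (a point): on the hinge axis of the post, half way between the fixed knuckles, 75 mm above the bench (axes as jamb)
- pin: loose steel hinge pin, 80 g, at first resting loosely in both fixed knuckles along the jamb's y: round shank 9 mm thick, y = -45..+45 mm, then a square head 16 x 16 mm, y = +45..+77 mm. Origin: mid shank on its axis; y points to the head. The head sticks out on the jamb's +y side; draw the pin out straight along the jamb's +y, at least 90 mm
- pin_head (a point): centre of the pin's square head (61 mm along y from the pin's origin), flat faces across x and z
- tray: fixed open aluminium parts tray, 150 (x) x 190 (y) mm outside, 30 mm high, walls and floor 4 mm. Origin: centre of its underside. The pin (122 mm long) fits flat along y. It lies left or right of the post, the flap on the other side
- leaf: loose steel guard flap, ~0.3 kg, level on the bench: plate x = -76..54, 70 wide (y), top 22 up, side skirts to the bench; at the +x end a knuckle (tube 28 outer, 14 bore, 30 long, axis y). Black grip slab at x = 0, 12 thick (x), 50 long (y), z = 22..65: pinch it across x from above (balance within 10). Origin: underside, below the grip; z up. To fit, its axes match the jamb's (mm)
- leaf_bore (a point): centre of the flap knuckle's hole (x = +75, y = 0, z = +14 mm from leaf; axes as leaf). It belongs at jamb_axis.
- bottle_a: tall amber glass spirits bottle with an aluminium screw cap, 74 mm diameter, 250 mm high, 0.9 kg, standing near the back of the bench, not part of the job: leave it standing. Origin: centre of its underside.
- bottle_b: tall amber glass spirits bottle with an aluminium screw cap, 74 mm diameter, 250 mm high, 0.9 kg, standing near the back of the bench, not part of the job: leave it standing. Origin: centre of its underside.
There are look-alikes about, which are no part of the job. What is shaped like the leaf but turquoise is not meant. Leave any green look-alike of the pin alone.

How it is judged:
On the way, in this order (a step that is already met when the one before it is completed fails the run):
1. the hinge pin is out of the knuckles and lies let go in the tray (x of pin in the frame of tray between -0.071 and 0.071 m and y of pin in the frame of tray between -0.091 and 0.091 m and x of pin_head in the frame of tray between -0.071 and 0.071 m and y of pin_head in the frame of tray between -0.091 and 0.091 m and z of pin in the frame of tray below 0.022 m and angle between pin's own y axis and vertical above 1.4 rad and linear speed of pin below 0.03 m/s and contact force between the fingers and pin below 0.1 N), for 0.2 s.
2. the flap is lifted off the bench in the gripper (height (world z) of leaf above 0.03 m and contact force between the fingers and leaf above 1 N), for 0.2 s.
At the end, for the whole second after the job is handed in: Holes in line within 3.5 mm in height and front to back, 6 mm along the axis; axes parallel within 0.07 rad, flap level within 0.15 rad; fingers hold it (over 1 N), it presses on the post under 1.5 N and is still; the pin lies flat, let go, on the tray floor (all of step 1 and x of leaf_bore in the frame of jamb_axis between -0.0035 and 0.0035 m and z of leaf_bore in the frame of jamb_axis between -0.0035 and 0.0035 m and y of leaf_bore in the frame of jamb_axis between -0.006 and 0.006 m and angle between the y axis of leaf and the y axis of jamb, either way round below 0.07 rad and angle between leaf's own z axis and vertical below 0.15 rad and contact force between the fingers and leaf above 1 N and contact force between leaf and jamb below 1.5 N and linear speed of leaf below 0.02 m/s); the arm keeps its last pose, push and grip.
It fails at once if a bottle is knocked over (angle between any of bottle_a, bottle_b's own z axis and vertical above 0.5 rad).
It also fails if it takes over 67 s, if anything falls off the work surface, if the arm or the gripper's body presses on something with over 40 N, if the wrist force passes 120 N, or if a joint passes its speed limit or range.

## Working session

There is one attempt and no reset: what is moved stays moved. The work goes in short steps, Python scripts to look and compute and a tool call to move; the robot and the scene stay as the last step left them, time stands still between calls to the robot, and variables do not carry over. Pictures are saved under pics/ and viewed, at most 10 in all, crops included, and the job is handed in when it is done.

Besides the shell and the picture viewer there is one more tool, called by a JSON object that holds its "api" and its "payload". apply_moves: Moves the arm, as the interface text tells. Its arguments: {"type":"object","properties":{"deltas":{"type":"array"}},"required":["deltas"]}

```bash
ls; mkdir -p pics; python3 - <<'E'
from workcell import ctrl,get_image,calibration,search_frame
import cv2,numpy as np
for c in("top","side"):
    im=get_image(c);cv2.imwrite(f"pics/{c}0.png",im[:,:,::-1])
    k=calibration(c);print(c,k["vertical_fov"],k["cx"],k["cy"],k["k1"],np.round(k["T"],3).tolist())
    for q in("jamb","pin","pin_head","tray","leaf","leaf_bore","bottle_a"):
        print(q,[(np.round(d["location"],3).tolist(),round(d["score"],2)) for d in search_frame(q,c)])
s=ctrl.observe();print({k:np.round(v,3).tolist() for k,v in s.items()},ctrl.grip_depth)
E
```

```text
pics
top 46.319560270775426 329.0708002462559 235.27294375328705 -0.054524766277037645 [[-0.025, -0.995, 0.1, 0.465], [-1.0, 0.026, 0.009, 0.069], [-0.011, -0.1, -0.995, 1.279], [0.0, 0.0, 0.0, 1.0]]
jamb [([0.601, -0.046, 0.069], 0.75)]
pin [([0.697, 0.106, 0.012], 0.63), ([0.567, 0.001, 0.077], 0.57)]
pin_head [([0.571, 0.002, 0.08], 0.66), ([0.7, 0.105, 0.013], 0.52)]
tray [([0.501, -0.26, 0.003], 0.69)]
leaf [([0.462, 0.3, 0.022], 0.91), ([0.406, 0.467, 0.018], 0.73), ([0.733, -0.276, 0.162], 0.4)]
leaf_bore [([0.463, 0.3, 0.02], 0.66), ([0.408, 0.462, 0.023], 0.64)]
bottle_a [([0.741, 0.284, 0.16], 0.89), ([0.731, -0.275, 0.161], 0.72), ([0.498, -0.258, 0.005], 0.21)]
side 48.4112137333409 317.8714703729774 242.61974165017938 -0.0434964187000263 [[0.794, 0.376, -0.478, 1.195], [0.608, -0.489, 0.625, -0.728], [0.001, -0.787, -0.617, 0.83], [0.0, 0.0, 0.0, 1.0]]
jamb [([0.61, -0.06, 0.062], 0.57)]
pin [([0.705, 0.109, 0.009], 0.64), ([0.574, 0.005, 0.078], 0.63)]
pin_head [([0.579, 0.012, 0.077], 0.67), ([0.707, 0.107, 0.009], 0.66)]
tray [([0.504, -0.261, -0.0], 0.69)]
leaf [([0.47, 0.288, 0.023], 0.91), ([0.422, 0.455, 0.021], 0.77)]
leaf_bore [([0.471, 0.291, 0.022], 0.84), ([0.422, 0.455, 0.022], 0.84)]
bottle_a [([0.769, 0.27, 0.123], 0.8), ([0.763, -0.302, 0.137], 0.72)]
{'time': 0.8, 'joints': [-1.249, 0.423, 1.63, 0.0, 1.089, -0.019], 'dq': [-0.0, 0.001, 0.0, 0.001, 0.001, 0.0], 'joint_torque': [-0.0, -55.727, -28.213, -0.0, 0.001, -0.0], 'tcp_pos': [0.209, -0.589, 0.231], 'orientation': [0.986, 0.17, 0.0, -0.0], 'force': [0.632, -1.207, 0.725], 'torque': [0.038, -0.019, 0.062], 'finger_force': 0.0, 'width': 0.085} 0.0187
```

View pics/top0.png

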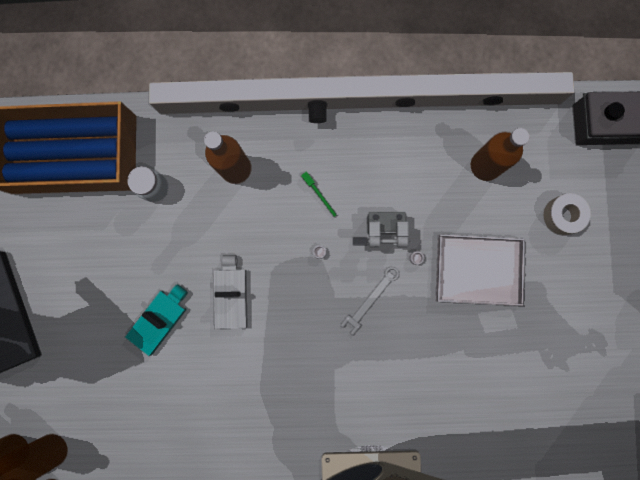

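View pics/side0.png

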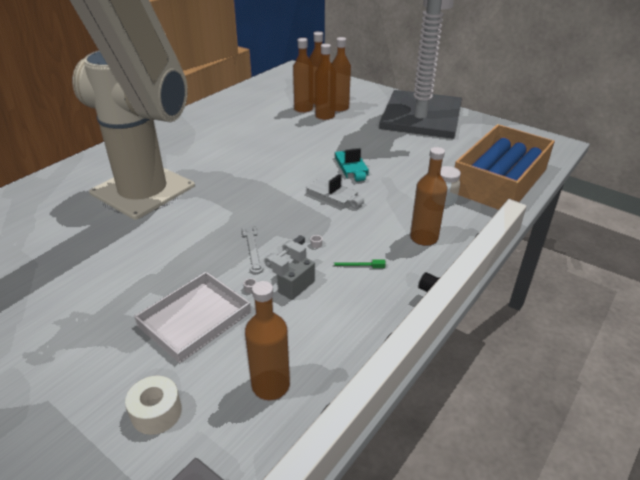

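```bash
cat > h.py <<'E'
import numpy as np,cv2
from workcell import ctrl,get_image,calibration,search_frame
def K(c):
    k=calibration(c);f=240/np.tan(np.radians(k["vertical_fov"]/2));return k,f
def ray(c,u,v):
    k,f=K(c);d=np.array([(u-k["cx"])/f,(v-k["cy"])/f]);s=d.copy()
    for _ in range(20): s=d/(1+k["k1"]*(s@s))
    T=np.array(k["T"]);return T[:3,3],T[:3,:3]@np.r_[s,1]
def pix2w(c,u,v,z):
    o,d=ray(c,u,v);return o+d*(z-o[2])/d[2]
def proj(c,P):
    k,f=K(c);T=np.array(k["T"]);p=(np.atleast_2d(P)-T[:3,3])@T[:3,:3];s=p[:,:2]/p[:,2:]
    s=s*(1+k["k1"]*(s**2).sum(1,keepdims=True));return s*f+[k["cx"],k["cy"]]
def crop(im,x0,y0,w,h,s):
    return cv2.resize(im[y0:y0+h,x0:x0+w],None,fx=s,fy=s,interpolation=cv2.INTER_CUBIC)
E
python3 - <<'E'
from h import *
t=cv2.imread("pics/top0.png");s=cv2.imread("pics/side0.png")
a=np.hstack([crop(t,345,200,80,60,5),crop(t,195,245,80,100,3)[:300,:]])
b=np.hstack([crop(s,250,225,80,60,5),crop(s,300,165,80,60,3).copy().repeat(1,0)[:300] if 0 else cv2.resize(crop(s,300,165,80,60,3),(240,300))])
cv2.imwrite("pics/c1.png",np.vstack([a,b]))
E
```

```text
(no output)
```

View pics/c1.png

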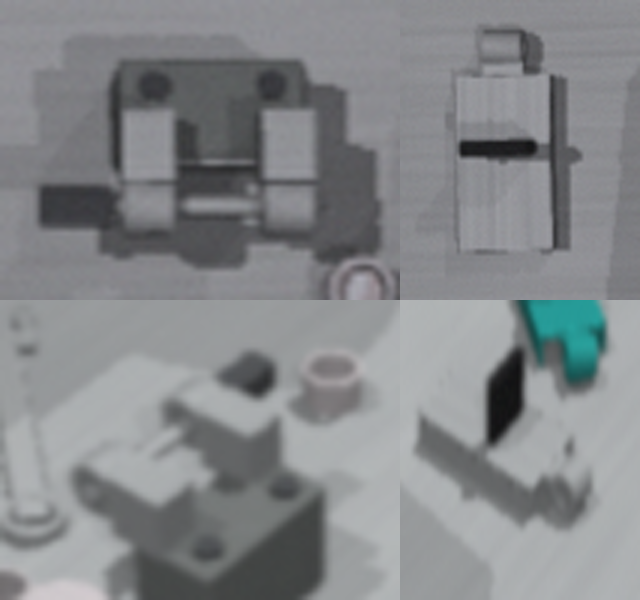

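```bash
cat > fit.py <<'E'
from h import *
from scipy.optimize import least_squares
def fit(c,obj,pix,g):
    obj=np.array(obj,float)/1000;pix=np.array(pix,float)
    def r(p):
        R=np.array([[np.cos(p[2]),-np.sin(p[2]),0],[np.sin(p[2]),np.cos(p[2]),0],[0,0,1]])
        return np.nan_to_num((proj(c,obj@R.T+[p[0],p[1],0])-pix)).ravel()
    s=least_squares(r,g,loss="soft_l1");return s.x,s.fun.reshape(-1,2)
E
python3 - <<'E'
from fit import *
n=np.nan
pj=[(120,62),(303,62),(123,108),(173,108),(263,108),(315,108),(n,228),(n,228),(173,n),(263,n),(316,n),(40,n),(n,205)]
oj=[(66,41,60),(66,-41,60),(40,41,88),(40,19,88),(40,-19,88),(40,-41,88),(-14,30,76),(-14,-30,76),(0,19,89),(0,-19,89),(0,-41,89),(0,77,83),(0,0,79)]
pj=(np.array(pj)+.5)/5-.5+[345,200]
x,f=fit("top",oj,pj,[.57,-.06,0]);print(x.round(4),np.degrees(x[2]));print(f.round(1).tolist())
pl=(np.array([(56,75),(148,75),(60,250),(152,250),(78,30),(124,30),(59,144),(137,144)])+.5)/3-.5+[195,245]
ol=[(54,35,22),(54,-35,22),(-76,35,22),(-76,-35,22),(89,15,16),(89,-15,16),(4,25,65),(4,-25,65)]
y,f=fit("top",ol,pl,[.46,.3,0]);print(y.round(4),np.degrees(y[2]));print(f.round(1).tolist())
# tray check
for u,v in((439,234),(525,236),(437,303),(525,306)): print(pix2w("top",u,v,.03).round(3))
ps=lambda U,V:((U+.5)/5-.5+250,(V-300+.5)/5-.5+225)
# side: check head & jamb prediction
def W(p,q): 
    c,s=np.cos(p[2]),np.sin(p[2]);q=np.array(q)/1000;return np.array([p[0]+c*q[0]-s*q[1],p[1]+s*q[0]+c*q[1],q[2]])
for q in((0,77,75),(66,-41,60),(66,41,60),(22,-41,60),(-14,-41,75)):
    uv=proj("side",W(x,q))[0];print(q,((uv-[250,225]+.5)*5-.5+[0,300]).round(0))
for q in((54,-35,22),(6,-25,65),(6,25,65),(-6,-25,65),(-76,-35,22)):
    uv=proj("side",W(y,q))[0];print(q,((uv-[300,165]+.5)*[3,5]-.5+[400,300]).round(0))
E
```

```text
[ 0.5716 -0.0468 -0.0264] -1.5154644828368673
[[-0.4, -1.0], [0.5, -1.0], [-0.1, -0.0], [0.2, -0.0], [-0.0, 0.0], [-0.2, 0.0], [0.0, 1.6], [0.0, 1.6], [0.3, 0.0], [0.2, 0.0], [-0.1, 0.0], [-0.4, 0.0], [0.0, -0.4]]
[0.4649 0.3062 0.0092] 0.5256239447181646
[[0.1, 0.8], [0.4, -0.3], [-0.3, 0.8], [0.3, -0.2], [1.9, 0.1], [-0.2, -0.3], [-0.2, -0.0], [-3.2, -0.7]]
[ 0.587 -0.166  0.03 ]
[ 0.577 -0.359  0.03 ]
[ 0.434 -0.155  0.03 ]
[ 0.422 -0.35   0.03 ]
(0, 77, 75) [271. 367.]
(66, -41, 60) [212. 585.]
(66, 41, 60) [333. 489.]
(22, -41, 60) [135. 542.]
(-14, -41, 75) [ 73. 482.]
(54, -35, 22) [533. 491.]
(6, -25, 65) [498. 388.]
(6, 25, 65) [529. 350.]
(-6, -25, 65) [487. 381.]
(-76, -35, 22) [420. 414.]
```

```bash
cat >> h.py <<'E'
from scipy.spatial.transform import Rotation as Ro
def W(p,q):
    c,s=np.cos(p[2]),np.sin(p[2]);q=np.array(q)/1000;return np.array([p[0]+c*q[0]-s*q[1],p[1]+s*q[0]+c*q[1],q[2]])
J=[.5716,-.0468,-.0264];L=[.4649,.3062,.0092];TR=[.505,-.2575,-.06]
def go(target,az,s=None):
    """az: azimuth (rad) wanted for tool x; tool straight down"""
    s=s or ctrl.observe();R=Ro.from_quat(s["orientation"])
    Rt=Ro.from_matrix(np.array([[np.cos(az),np.sin(az),0],[np.sin(az),-np.cos(az),0],[0,0,-1]]))
    print("t",round(s["time"],2),"cm",(R.inv().apply(np.array(target)-s["tcp_pos"])*100).round(2),"deg",np.degrees((R.inv()*Rt).as_rotvec()).round(2),"F",np.round(s["force"],1),"w",round(s["width"],4),"ff",round(float(np.max(s["finger_force"])),1),"tcp",np.round(s["tcp_pos"],4),"j",np.round(s["joints"],2))
E
python3 - <<'E'
from h import *
t=W(J,(0,62,130));print(t);go(t,np.pi/2+J[2])
E
```

```text
[0.57323661 0.0151784  0.13      ]
t 0.8 cm [ 54.53 -44.77  10.13] deg [ -0.    -0.   -68.96] F [ 0.6 -1.2  0.7] w 0.0855 ff 0.0 tcp [ 0.2089 -0.589   0.2313] j [-1.25  0.42  1.63  0.    1.09 -0.02]
```

{"api": "apply_moves", "payload": {"deltas": [54.53,-44.77,4,0,0,-68.96,1,54.53,-44.77,4,0,0,-68.96,1,54.53,-44.77,4,0,0,-68.96,1,54.53,-44.77,4,0,0,-68.96,1,54.53,-44.77,4,0,0,-68.96,1,54.53,-44.77,4,0,0,-68.96,1,54.53,-44.77,4,0,0,-68.96,1,54.53,-44.77,4,0,0,-68.96,1,54.53,-44.77,4,0,0,-68.96,1,54.53,-44.77,4,0,0,-68.96,1,54.53,-44.77,4,0,0,-68.96,1,54.53,-44.77,4,0,0,-68.96,1,54.53,-44.77,4,0,0,-68.96,1,54.53,-44.77,4,0,0,-68.96,1,54.53,-44.77,4,0,0,-68.96,1,54.53,-44.77,4,0,0,-68.96,1,54.53,-44.77,4,0,0,-68.96,1,54.53,-44.77,4,0,0,-68.96,1,54.53,-44.77,10.1,0,0,-68.96,1,54.53,-44.77,10.1,0,0,-68.96,1]}}

```text
time: 2.47
tcp_pos: [0.5729, 0.0161, 0.1285]
orientation: [0.716, 0.698, -0.0, -0.0]
force: [-0.9, -1.0, -1.8]
width: 0.0851
finger_force: 0.0
```

```bash
python3 - <<'E'
from h import *
go(W(J,(0,62,62)),np.pi/2+J[2])
s=get_image("side");cv2.imwrite("pics/s1.png",crop(s,220,190,130,100,6)[:,:,::-1])
E
```

```text
t 2.47 cm [-0.09  0.04  6.65] deg [-0.02  0.01  0.11] F [-0.9 -1.  -1.8] w 0.0851 ff 0.0 tcp [0.5729 0.0161 0.1285] j [ 0.01  0.49  1.81 -0.    0.84  0.03]
```

View pics/s1.png

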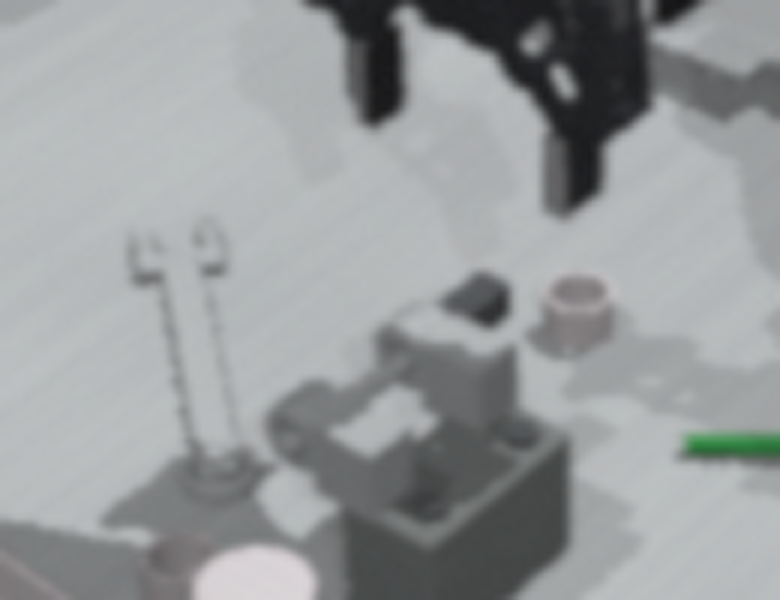

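{"api": "apply_moves", "payload": {"deltas": [0,0,3,0,0,0,1,0,0,6.6,0,0,0,1,0,0,6.6,0,0,0,1,0,0,6.6,0,0,0,0.1,0,0,6.6,0,0,0,0.1,0,0,6.6,0,0,0,0,0,0,6.6,0,0,0,0,0,0,6.6,0,0,0,0,0,0,6.6,0,0,0,0,0,0,6.6,0,0,0,0,0,0,6.6,0,0,0,0,0,0,6.6,0,0,0,0]}}

```text
time: 3.52
tcp_pos: [0.5734, 0.0152, 0.0657]
orientation: [0.716, 0.698, 0.0, 0.0]
force: [-2.2, 0.3, 9.6]
width: 0.0144
finger_force: 61.3
```

```bash
python3 - <<'E'
from h import *
go(W(J,(0,62,64.5)),np.pi/2+J[2])
E
```

```text
t 3.52 cm [ 0.   -0.02  0.12] deg [0.04 0.01 0.  ] F [-2.2  0.3  9.6] w 0.0144 ff 61.3 tcp [0.5734 0.0152 0.0657] j [ 0.01  0.59  1.83 -0.    0.72  0.03]
```

{"api": "apply_moves", "payload": {"deltas": [0,0,-0.5,0,0,0,0,0,0,-0.5,0,0,0,0,1,0,-0.5,0,0,0,0,1,0,-0.5,0,0,0,0]}}

```text
time: 3.85
tcp_pos: [0.5735, 0.0264, 0.0694]
orientation: [0.716, 0.698, 0.0, -0.0]
force: [0.4, -0.2, -1.2]
width: 0.0144
finger_force: 60.0
```

{"api": "apply_moves", "payload": {"deltas": [1.5,0,0.1,0,0,0,0,3.5,0,0.1,0,0,0,0,6,0,0.1,0,0,0,0,9,0,0.1,0,0,0,0,10.5,0,0.1,0,0,0,0,10.5,0,0.1,0,0,0,0]}}

```text
time: 4.35
tcp_pos: [0.5763, 0.1332, 0.0682]
orientation: [0.715, 0.699, 0.0, -0.0]
force: [0.2, -0.1, -0.6]
width: 0.0146
finger_force: 60.0
```

```bash
python3 - <<'E'
from h import *
# place: head at tray frame (0,45); high carry
t=W(TR,(0,46,200));print(t)
go(W(TR,(0,46,200)),np.pi/2+TR[2]);go(W(TR,(0,46,10)),np.pi/2+TR[2])
for c in("top","side"):print([(np.round(d["location"],3).tolist(),round(d["score"],2)) for d in (get_image(c),search_frame("pin",c))[1]])
cv2.imwrite("pics/s2.png",np.hstack([crop(get_image("side"),260,170,100,110,4),crop(get_image("top"),310,190,100,110,4)])[:,:,::-1])
E
```

```text
[ 0.50775834 -0.21158278  0.2       ]
t 4.35 cm [-34.62  -6.05 -13.2 ] deg [ 0.02 -0.03  2.12] F [ 0.2 -0.1 -0.6] w 0.0146 ff 60.0 tcp [0.5763 0.1332 0.0682] j [0.21 0.6  1.79 0.   0.75 0.23]
t 4.35 cm [-34.63  -6.06   5.8 ] deg [ 0.02 -0.03  2.12] F [ 0.2 -0.1 -0.6] w 0.0146 ff 60.0 tcp [0.5763 0.1332 0.0682] j [0.21 0.6  1.79 0.   0.75 0.23]
[([0.715, 0.119, 0.016], 0.48)]
[([0.704, 0.114, 0.007], 0.71), ([0.576, 0.086, 0.079], 0.43), ([0.534, 0.294, 0.02], 0.35)]
```

View pics/s2.png

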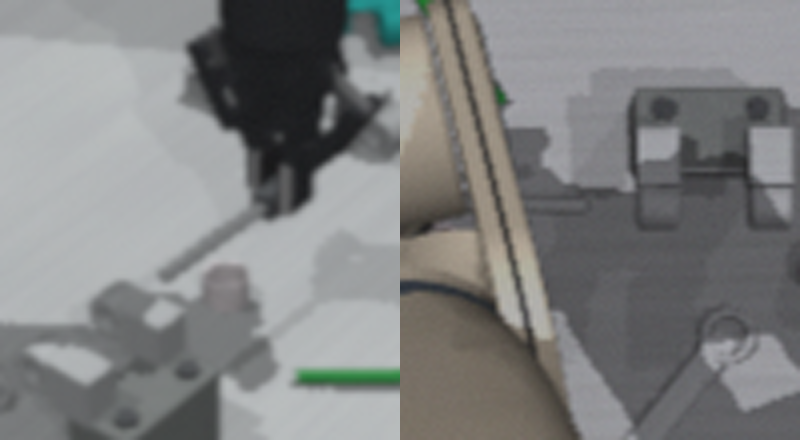

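{"api": "apply_moves", "payload": {"deltas": [0,0,-7,0,0,0,0,0,0,-11,0,0,0,0,-3,-0.5,-13,0,0,2.1,0,-34.6,-6,-13,0,0,2.1,0,-34.6,-6,-13,0,0,2.1,0,-34.6,-6,-13,0,0,2.1,0,-34.6,-6,-13,0,0,2.1,0,-34.6,-6,-13,0,0,2.1,0,-34.6,-6,-13,0,0,2.1,0,-34.6,-6,-13,0,0,2.1,0,-34.6,-6,-13,0,0,2.1,0,-34.6,-6,-13,0,0,2.1,0,-34.6,-6,-8,0,0,2.1,0,-34.6,-6,-4,0,0,2.1,0,-34.6,-6,0,0,0,2.1,0,-34.6,-6,3,0,0,2.1,0,-34.6,-6,3,0,0,2.1,0]}}

```text
time: 6.07
tcp_pos: [0.502, -0.2126, 0.032]
orientation: [0.729, 0.684, -0.002, -0.006]
force: [-0.5, 0.6, -1.5]
width: 0.0144
finger_force: 60.0
```

```bash
python3 - <<'E'
from h import *
go(W(TR,(0,46,10)),np.pi/2+TR[2])
cv2.imwrite("pics/s3.png",np.hstack([crop(get_image("side"),120,230,150,130,3),crop(get_image("top"),420,210,116,130,3)])[:,:,::-1])
E
```

```text
t 6.07 cm [0.13 0.59 2.2 ] deg [-0.65 -0.24 -0.25] F [-0.5  0.6 -1.5] w 0.0144 ff 60.0 tcp [ 0.502  -0.2126  0.032 ] j [-0.42  0.62  1.9  -0.    0.64 -0.36]
```

View pics/s3.png

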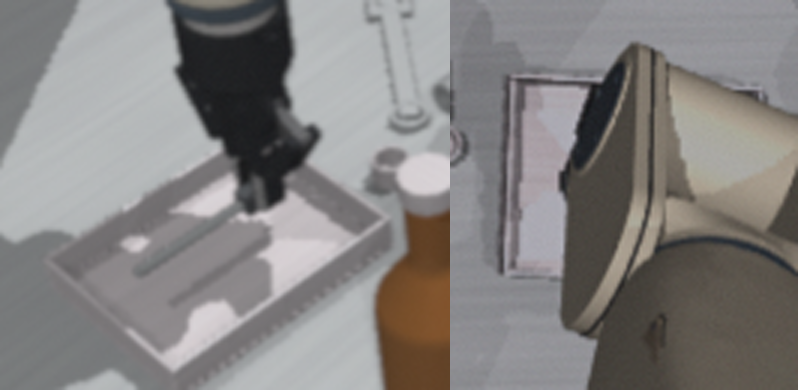

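{"api": "apply_moves", "payload": {"deltas": [0.1,0.4,1,0,0,0,0,0.1,0.4,1.6,0,0,0,0,0.1,0.4,2,0,0,0,0,0.1,0.4,2.2,0,0,0,0,0.1,0.4,2.3,0,0,0,0,0.1,0.4,2.3,0,0,0,0]}}

```text
time: 6.67
tcp_pos: [0.5113, -0.2134, 0.0157]
orientation: [0.729, 0.684, 0.0, 0.0]
force: [0.4, 0.4, -1.0]
width: 0.0144
finger_force: 60.0
```

{"api": "apply_moves", "payload": {"deltas": [0,0,0.5,0,0,0,0,0,0,0.8,0,0,0,0,0,0,0.9,0,0,0,0,0,0,0.9,0,0,0,0]}}

```text
time: 7.0
tcp_pos: [0.511, -0.2133, 0.006]
orientation: [0.729, 0.684, -0.0, -0.0]
force: [-0.1, 0.5, -0.9]
width: 0.0144
finger_force: 60.1
```

Release, back off slowly, then lift.

{"api": "apply_moves", "payload": {"deltas": [0,0,0,0,0,0,0.3,0,0,0,0,0,0,0.5,0,0,0,0,0,0,0.5,0,0,0,0,0,0,0.5,0,0,0,0,0,0,0.5,0,0,-2,0,0,0,0.5,0,0,-5,0,0,0,0.7,0,0,-9,0,0,0,1,0,0,-13,0,0,0,1,0,0,-17,0,0,0,1,0,0,-18,0,0,0,1]}}

```text
time: 7.92
tcp_pos: [0.5142, -0.2147, 0.1927]
orientation: [0.729, 0.684, 0.002, 0.004]
force: [0.7, -0.5, 0.7]
width: 0.0854
finger_force: 0.0
```

```bash
python3 - <<'E'
from h import *
# leaf: grip pinched across leaf x -> tool y along leaf x -> tool x az = pi/2+yaw ; grasp point z=46 => TCP 27
a=np.pi/2+L[2]
go(W(L,(0,0,190)),a);go(W(L,(0,0,30)),a)
cv2.imwrite("pics/s4.png",crop(get_image("side"),120,230,150,130,4)[:,:,::-1])
E
```

```text
t 7.92 cm [ 5.167e+01 -8.200e+00  2.000e-02] deg [ 0.5   0.21 -4.14] F [ 0.7 -0.5  0.7] w 0.0854 ff 0.0 tcp [ 0.5142 -0.2147  0.1927] j [-0.42  0.37  1.82  0.    0.94 -0.35]
t 7.92 cm [51.73 -8.34 16.02] deg [ 0.5   0.21 -4.14] F [ 0.7 -0.5  0.7] w 0.0854 ff 0.0 tcp [ 0.5142 -0.2147  0.1927] j [-0.42  0.37  1.82  0.    0.94 -0.35]
```

View pics/s4.png

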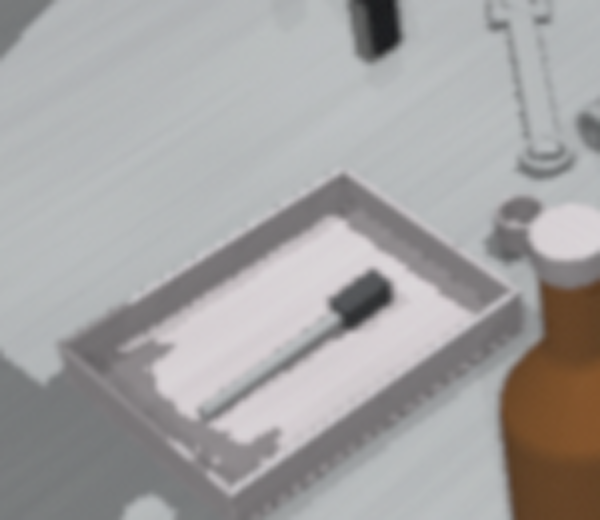

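{"api": "apply_moves", "payload": {"deltas": [51.7,-8.2,0,0.5,0.2,-4.1,1,51.7,-8.2,0,0.5,0.2,-4.1,1,51.7,-8.2,0,0.5,0.2,-4.1,1,51.7,-8.2,0,0.5,0.2,-4.1,1,51.7,-8.2,0,0.5,0.2,-4.1,1,51.7,-8.2,0,0.5,0.2,-4.1,1,51.7,-8.2,0,0.5,0.2,-4.1,1,51.7,-8.2,0,0.5,0.2,-4.1,1,51.7,-8.2,0,0.5,0.2,-4.1,1,51.7,-8.2,0,0.5,0.2,-4.1,1,51.7,-8.2,0,0.5,0.2,-4.1,1,51.7,-8.2,0,0.5,0.2,-4.1,1,51.7,-8.2,0,0.5,0.2,-4.1,1,51.7,-8.2,0,0.5,0.2,-4.1,1,51.7,-8.2,0,0.5,0.2,-4.1,1,51.7,-8.2,6,0.5,0.2,-4.1,1,51.7,-8.2,6,0.5,0.2,-4.1,1,51.7,-8.2,6,0.5,0.2,-4.1,1]}}

```text
time: 9.47
tcp_pos: [0.4591, 0.3046, 0.1221]
orientation: [0.704, 0.71, -0.006, -0.005]
force: [-0.7, 0.2, -0.7]
width: 0.0853
finger_force: 0.0
```

```bash
python3 - <<'E'
from h import *
a=np.pi/2+L[2]
go(W(L,(0,0,30)),a)
s=get_image("side");cv2.imwrite("pics/s5.png",crop(s,280,130,110,90,7)[:,:,::-1])
pts=[(54,-35,22),(6,-25,65),(6,25,65),(-6,-25,65),(-76,-35,22),(6,25,22),(54,35,22),(89,-15,14)]
for q in pts: print(q,((proj("side",W(L,q))[0]-[280,130]+.5)*7-.5).round(0))
E
```

```text
t 9.47 cm [0.16 0.73 9.2 ] deg [-0.91  0.05 -0.11] F [-0.7  0.2 -0.7] w 0.0853 ff 0.0 tcp [0.4591 0.3046 0.1221] j [0.56 0.47 1.86 0.01 0.82 0.55]
(54, -35, 22) [452. 513.]
(6, -25, 65) [368. 368.]
(6, 25, 65) [442. 315.]
(-6, -25, 65) [343. 358.]
(-76, -35, 22) [187. 405.]
(6, 25, 22) [439. 407.]
(54, 35, 22) [552. 435.]
(89, -15, 14) [555. 538.]
```

View pics/s5.png

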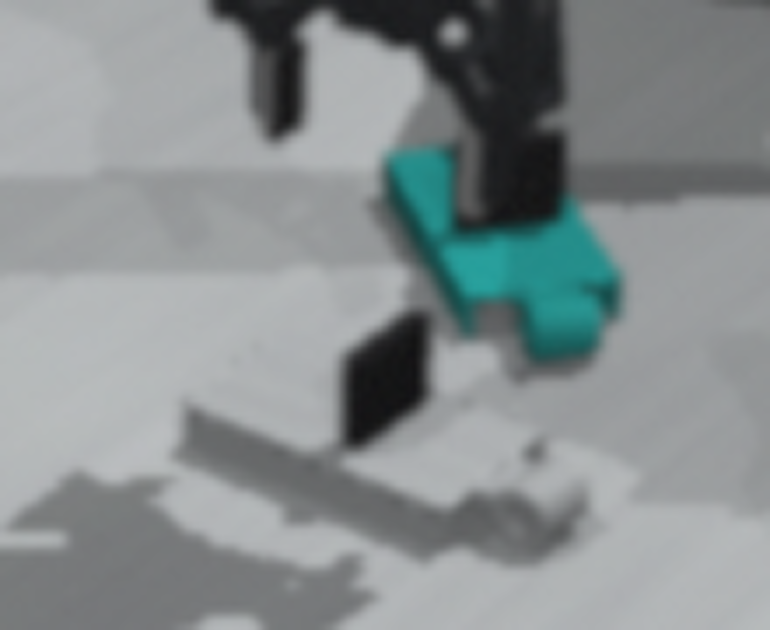

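{"api": "apply_moves", "payload": {"deltas": [0,0,0,0,0,0,1,0,0,0,0,0,0,1]}}

```text
time: 9.68
tcp_pos: [0.4629, 0.3076, 0.1276]
orientation: [0.704, 0.71, -0.001, -0.004]
force: [-0.1, 0.7, 0.2]
width: 0.0848
finger_force: 0.0
```

```bash
python3 - <<'E'
from h import *
go(W(L,(0,0,30)),np.pi/2+L[2])
E
```

```text
t 9.68 cm [-0.18  0.26  9.76] deg [-0.4  -0.27 -0.1 ] F [-0.1  0.7  0.2] w 0.0848 ff 0.0 tcp [0.4629 0.3076 0.1276] j [0.56 0.47 1.85 0.01 0.83 0.55]
```

{"api": "apply_moves", "payload": {"deltas": [-0.2,0.2,4,-0.4,-0.3,-0.1,1,-0.2,0.2,7.5,-0.4,-0.3,-0.1,1,-0.2,0.2,9.7,-0.4,-0.3,-0.1,1,-0.2,0.2,9.7,-0.4,-0.3,-0.1,1,-0.2,0.2,9.7,-0.4,-0.3,-0.1,1]}}

```text
time: 10.1
tcp_pos: [0.4634, 0.306, 0.0298]
orientation: [0.704, 0.711, -0.001, -0.0]
force: [0.2, -0.3, -0.4]
width: 0.0854
finger_force: 0.0
```

```bash
python3 - <<'E'
from h import *
go(W(L,(0,0,30)),np.pi/2+L[2])
E
```

```text
t 10.1 cm [ 0.02  0.15 -0.02] deg [-0.11  0.1   0.05] F [ 0.2 -0.3 -0.4] w 0.0854 ff 0.0 tcp [0.4634 0.306  0.0298] j [ 0.56  0.63  1.88 -0.    0.64  0.55]
```

{"api": "apply_moves", "payload": {"deltas": [0,0.1,0,0,0,0,0.6,0,0.1,0,0,0,0,0.4,0,0.1,0,0,0,0,0.25,0,0.1,0,0,0,0,0.2,0,0.1,0,0,0,0,0.15,0,0.1,0,0,0,0,0,0,0.1,0,0,0,0,0,0,0.1,0,0,0,0,0,0,0.1,0,0,0,0,0,0,0.1,0,0,0,0,0]}}

```text
time: 10.93
tcp_pos: [0.4644, 0.3063, 0.0299]
orientation: [0.703, 0.711, -0.001, 0.0]
force: [-0.8, -0.4, 6.8]
width: 0.0112
finger_force: 59.3
```

```bash
python3 - <<'E'
from h import *
go(W(L,(0,0,30)),np.pi/2+L[2])
E
```

```text
t 10.93 cm [-0.01  0.05 -0.01] deg [-0.06  0.06  0.06] F [-0.8 -0.4  6.8] w 0.0112 ff 59.3 tcp [0.4644 0.3063 0.0299] j [ 0.56  0.63  1.88 -0.    0.64  0.55]
```

{"api": "apply_moves", "payload": {"deltas": [0,0,-2,0,0,0,0,0,0,-5,0,0,0,0,0,0,-8,0,0,0,0,0,0,-10,0,0,0,0,0,0,-10,0,0,0,0,0,0,-10,0,0,0,0]}}

```text
time: 11.43
tcp_pos: [0.4645, 0.3064, 0.1299]
orientation: [0.703, 0.711, -0.0, 0.0]
force: [-0.6, -0.5, -3.2]
width: 0.0113
finger_force: 59.2
```

```bash
python3 - <<'E'
from h import *
go(W(J,(-145,0,91)),np.pi/2+J[2])
E
```

```text
t 11.43 cm [-34.9   -4.15   3.91] deg [-0.01  0.03  2.1 ] F [-0.6 -0.5 -3.2] w 0.0113 ff 59.2 tcp [0.4645 0.3064 0.1299] j [ 0.56  0.46  1.85 -0.    0.83  0.55]
```

{"api": "apply_moves", "payload": {"deltas": [-3,-0.4,0,0,0,0.2,0,-6,-0.7,0,0,0,0.4,0,-9,-1.1,0,0,0,0.6,0,-12,-1.4,0,0,0,0.8,0,-15,-1.8,0,0,0,1,0,-18,-2.1,0,0,0,1.2,0,-21,-2.5,0,0,0,1.4,0,-24,-2.9,0,0,0,1.6,0,-27,-3.2,0,0,0,1.8,0,-30,-3.6,0,0,0,2,0,-33,-4,0,0,0,2.1,0,-34.9,-4.15,2,0,0,2.1,0,-34.9,-4.15,3.9,0,0,2.1,0,-34.9,-4.15,3.9,0,0,2.1,0,-34.9,-4.15,3.9,0,0,2.1,0]}}

```text
time: 12.68
tcp_pos: [0.4242, -0.043, 0.0892]
orientation: [0.717, 0.697, -0.003, -0.002]
force: [-0.1, -0.1, -3.5]
width: 0.0112
finger_force: 59.1
```

```bash
python3 - <<'E'
from h import *
go(W(J,(-75,0,91)),np.pi/2+J[2])
t=get_image("top");s=get_image("side");cv2.imwrite("pics/t6f.png",t[:,:,::-1]);cv2.imwrite("pics/s6f.png",s[:,:,::-1])
cv2.imwrite("pics/s6.png",np.hstack([crop(s,225,200,100,100,4),crop(t,350,205,80,100,5)[:400,:400]])[:,:,::-1])
E
```

```text
t 12.68 cm [ 0.02  7.24 -0.23] deg [-0.4   0.05 -0.04] F [-0.1 -0.1 -3.5] w 0.0112 ff 59.1 tcp [ 0.4242 -0.043   0.0892] j [-0.13  0.39  2.14 -0.    0.61 -0.1 ]
```

View pics/s6.png

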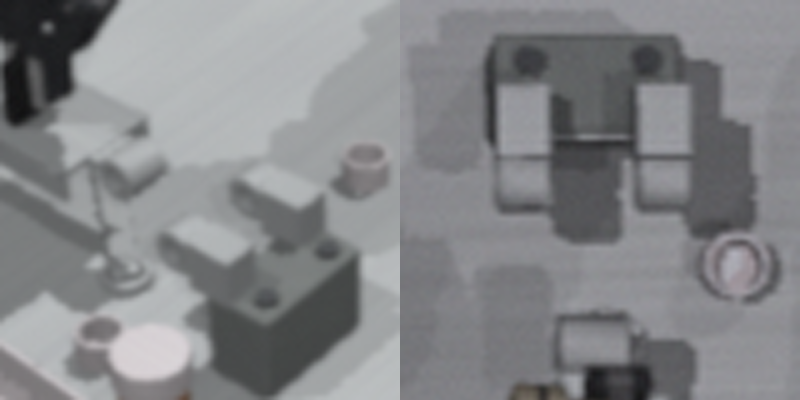

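{"api": "apply_moves", "payload": {"deltas": [0,1.2,-0.1,0,0,0,0,0,2.4,-0.1,0,0,0,0,0,3.5,-0.1,0,0,0,0,0,4,-0.1,0,0,0,0,0,4,-0.1,0,0,0,0,0,4,-0.1,0,0,0,0,0,4,-0.1,0,0,0,0]}}

```text
time: 13.37
tcp_pos: [0.4654, -0.044, 0.0917]
orientation: [0.716, 0.698, -0.001, -0.0]
force: [0.3, -0.5, -2.0]
width: 0.0113
finger_force: 59.1
```

```bash
python3 - <<'E'
from h import *
go(W(J,(-75,0,91)),np.pi/2+J[2])
E
```

```text
t 13.37 cm [-0.    3.12  0.06] deg [-0.15  0.08  0.02] F [ 0.3 -0.5 -2. ] w 0.0113 ff 59.1 tcp [ 0.4654 -0.044   0.0917] j [-0.12  0.43  2.06 -0.    0.66 -0.09]
```

{"api": "apply_moves", "payload": {"deltas": [0,0.6,0,0,0,0,0,0,1.2,0,0,0,0,0,0,1.8,0,0,0,0,0,0,2.4,0.05,0,0,0,0,0,3,0.05,0,0,0,0,0,3.1,0.05,0,0,0,0,0,3.1,0.05,0,0,0,0,0,3.1,0.05,0,0,0,0]}}

```text
time: 14.03
tcp_pos: [0.497, -0.0451, 0.0911]
orientation: [0.716, 0.698, -0.001, -0.0]
force: [-1.3, 0.2, -3.4]
width: 0.0112
finger_force: 59.2
```

```bash
python3 - <<'E'
from h import *
go(W(J,(-75,0,91)),np.pi/2+J[2])
t=get_image("top");s=get_image("side");cv2.imwrite("pics/t7f.png",t[:,:,::-1]);cv2.imwrite("pics/s7f.png",s[:,:,::-1])
cv2.imwrite("pics/s7.png",np.hstack([crop(s,255,225,50,60,8)[:480,:400],crop(t,365,215,50,60,8)[:480,:400]])[:,:,::-1])
E
```

```text
t 14.03 cm [ 0.02 -0.04  0.01] deg [-0.13  0.08  0.  ] F [-1.3  0.2 -3.4] w 0.0112 ff 59.2 tcp [ 0.497  -0.0451  0.0911] j [-0.11  0.46  1.99 -0.    0.69 -0.08]
```

View pics/s7.png

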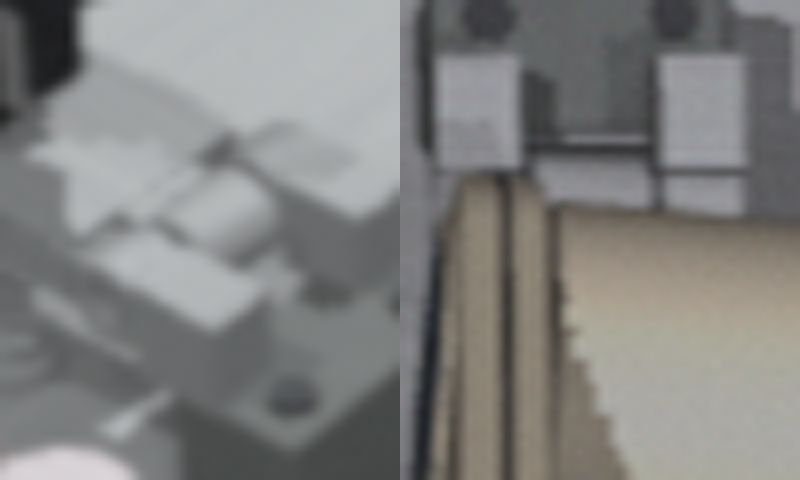

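```bash
python3 - <<'E'
from h import *
t=cv2.imread("pics/t7f.png",0).astype(float)
# columns: crop u 485 ->(left lug), 600 -> leaf knuckle, 700 right lug
def prof(u0,u1,v0,v1): print(u0,v0,t[v0:v1,u0:u1].mean(1).round(0).astype(int).tolist())
prof(371,379,218,245);prof(384,395,228,245);prof(399,407,218,245)
x=lambda U,V:((U+.5)/8-.5+365,(V+.5)/8-.5+215)
def jl(p): 
    d=p[:2]-np.array(J[:2]);c,s=np.cos(J[2]),np.sin(J[2]);return (np.array([c*d[0]+s*d[1],-s*d[0]+c*d[1]])*1000).round(1)
for n,U,V,z in(("lugback L",80,55,.088),("lugback R",300,55,.088),("leaf edge",190,152,.077),("leaf right",252,190,.085),("fix right in",262,190,.085),("leaf left",135,165,.082),("fix left in",120,120,.088),("blk",80,0,.06)):
    print(n,jl(pix2w("top",*x(U,V),z)))
E
```

```text
371 218 [70, 75, 88, 104, 138, 149, 153, 154, 153, 153, 154, 152, 143, 141, 141, 138, 140, 132, 92, 81, 89, 96, 101, 105, 108, 109, 110]
384 228 [92, 91, 85, 84, 106, 58, 79, 111, 130, 138, 142, 141, 113, 91, 101, 111, 120]
399 218 [78, 81, 87, 105, 146, 149, 152, 154, 153, 153, 153, 153, 152, 154, 156, 153, 157, 140, 92, 130, 143, 149, 146, 123, 93, 103, 114]
lugback L [39.5 29.3]
lugback R [ 39.5 -29.5]
leaf edge [14.6 -0.9]
leaf right [  3.6 -16.6]
fix right in [  3.6 -19.2]
leaf left [10.6 14.4]
fix left in [22.  18.8]
blk [58.2 27.2]
```

```bash
python3 - <<'E'
from h import *
cr=lambda P:((proj("side",P)[0]-[225,200]+.5)*4-.5).round(0)
for q in((40,-41,88),(40,41,88),(40,-19,88),(40,19,88),(66,-41,60),(66,41,60),(0,-41,89),(0,19,89)):print("J",q,cr(W(J,q)))
for pitch in(-2,0,2):
  lf=[.4245,-.043,J[2]]
  p=np.radians(pitch);c,s=np.cos(p),np.sin(p)
  def Q(q):
    x,y,z=q;z-=46;return W(lf,(c*x+s*z,y,-s*x+c*z+46+60.5))
  th=np.linspace(0,2*np.pi,60)
  ring=lambda y:np.array([cr(Q((75+14*np.cos(t),y,14+14*np.sin(t)))) for t in th])
  a,b=ring(15),ring(-15)
  print(pitch,"corner",cr(Q((54,35,22))),cr(Q((54,-35,22))),"tube far end max u",a[a[:,0].argmax()],"min v",a[a[:,1].argmin()],"near end max v",b[b[:,1].argmax()], "sil. lower right", a[(a.sum(1)).argmax()],b[b.sum(1).argmax()])
s=cv2.imread("pics/s6f.png",0)
print(s[228:252,246:272])
E
```

```text
J (40, -41, 88) [231. 268.]
J (40, 41, 88) [330. 193.]
J (40, -19, 88) [258. 247.]
J (40, 19, 88) [304. 213.]
J (66, -41, 60) [269. 328.]
J (66, 41, 60) [366. 251.]
J (0, -41, 89) [176. 236.]
J (0, 19, 89) [249. 183.]
-2 corner [150. 114.] [ 64. 171.] tube far end max u [171. 163.] min v [149. 133.] near end max v [122. 200.] sil. lower right [168. 174.] [130. 200.]
0 corner [149. 116.] [ 63. 173.] tube far end max u [170. 166.] min v [143. 135.] near end max v [123. 203.] sil. lower right [166. 177.] [129. 203.]
2 corner [148. 118.] [ 63. 175.] tube far end max u [169. 170.] min v [142. 138.] near end max v [121. 206.] sil. lower right [166. 179.] [127. 206.]
[[158 158 159 159 159 160 159 159 159 159 158 157 158 160 162 166 175 181
  184 184 184 183 182 182 183 182]
 [157 158 159 159 159 159 159 160 160 160 159 159 157 154 150 153 168 181
  184 184 183 183 183 182 182 181]
 [161 161 161 162 163 163 163 161 160 160 160 159 154 141 129 139 164 180
  183 182 182 182 182 182 182 181]
 [173 172 172 171 172 172 169 165 161 159 157 150 134 118 112 128 160 178
  182 182 182 181 181 181 180 
[... 1485 characters left out ...]
00 100 116
  138 153 158 157 157 158 158 158]
 [157 143 125 130 134 123 118 118 115 109 107 108 107 100  99 107 121 138
  151 156 158 158 158 157 158 158]
 [158 149 130 130 140 135 124 118 113 105 104 104  98  96 112 133 146 153
  157 157 158 158 157 157 157 157]
 [158 151 132 131 144 146 133 119 110 104 103 105 106 114 134 150 156 158
  159 158 159 158 157 157 157 157]
 [158 152 133 126 142 151 147 133 121 114 111 121 135 144 153 157 158 158
  158 159 158 157 157 157 158 158]
 [159 154 137 126 143 156 155 150 144 137 131 139 152 157 157 158 159 159
  159 158 157 157 156 157 159 159]
 [159 157 149 134 144 158 161 157 155 155 151 153 158 159 159 159 160 159
  159 158 157 157 158 159 159 159]]
```

{"api": "apply_moves", "payload": {"deltas": [0.08,-0.08,0,0,0,0,0,0.08,-0.08,0,0,0,0,0,0.08,-0.08,0,0,0,0,0,0.08,-0.08,0,0,0,0,0,0.08,-0.08,0,0,0,0,0,0.08,-0.08,0,0,0,0,0]}}

```text
time: 14.63
tcp_pos: [0.4965, -0.0442, 0.0913]
orientation: [0.716, 0.698, -0.001, -0.0]
force: [0.4, -0.0, -2.6]
width: 0.0111
finger_force: 59.2
```

```bash
python3 - <<'E'
from h import *
go(W(J,(-75,0,91)),np.pi/2+J[2])
for c in("top","side"):
    get_image(c)
    for q in("pin","leaf_bore"):print(c,q,[(np.round(d["location"],3).tolist(),round(d["score"],2)) for d in search_frame(q,c)])
go(W(J,(-75,0,91)),np.pi/2+J[2])
t=get_image("top")[:,:,::-1].astype(float).mean(2)
print(t[228:245,384:395].mean(1).round(0).astype(int).tolist(), t[235:240,380:402].mean(0).round(0).astype(int).tolist())
E
```

```text
t 14.63 cm [-0.06  0.01  0.03] deg [-0.08  0.08 -0.  ] F [ 0.4 -0.  -2.6] w 0.0111 ff 59.2 tcp [ 0.4965 -0.0442  0.0913] j [-0.11  0.46  1.99 -0.    0.69 -0.08]
top pin [([0.503, -0.242, 0.008], 0.73), ([0.697, 0.106, 0.012], 0.61)]
top leaf_bore [([0.407, 0.462, 0.018], 0.94)]
side pin [([0.51, -0.239, 0.013], 0.83), ([0.707, 0.112, 0.012], 0.81)]
side leaf_bore [([0.425, 0.456, 0.022], 0.73)]
t 14.93 cm [-0.06  0.01  0.02] deg [-0.09  0.08 -0.  ] F [ 0.2  0.8 -2.9] w 0.0113 ff 59.2 tcp [ 0.4965 -0.0442  0.0912] j [-0.11  0.46  1.99 -0.    0.69 -0.08]
[92, 92, 86, 85, 107, 55, 70, 106, 128, 136, 142, 147, 132, 95, 96, 106, 116] [81, 94, 125, 136, 135, 135, 135, 133, 134, 132, 132, 131, 130, 129, 124, 118, 96, 90, 122, 134, 134, 133]
```

```bash
python3 -c "
from workcell import ctrl
print(ctrl.finish_job())"
```

```text
the job is handed in; nothing more can be done
None
```

I laid the pin in the tray and handed the job in at about 15 s, with the flap held level and still, its knuckle between the two fixed ones. By the camera and arm readings the holes line up within about 1 mm, though no verdict came back.

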